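Ten-minute tidy-up of the toy cars

TASK

Start the ten-minute tidy-up: wind the kitchen timer clockwise past its red top mark, then turn it back to ten minutes, the green mark. Then load every toy car into the blue scoop, carry them all in one go, keeping the scoop level, over to the white tilt-out bin and tip them in. Put the empty scoop back flat on its cork mat, push the bin fully shut with the cars inside, and leave everything else on the stand where it is.

Things in the scene. Friction and masses are not known exactly. Their poses are not given: they have to be found in the camera images.
- timer (a joint): Wind-up timer dial, in rad: grows as the yellow knob is turned clockwise seen from above, 10 degrees (0.1745 rad) a minute. 0 is the black zero mark, 1.745 (10 min) the green mark, 3.491 (20 min) the red top mark; the stop is at 3.95. It does not run down; friction (0.05 N m) holds it where it is left.
- timer_grip (a point): Point on the knob's vertical axis, 71 mm above the stand, at a good height for the TCP. The point turns with the knob: its x axis lies along the grip bar towards the pointer (black stripe). The bar is 54 mm long, 13 mm thick, 34 mm tall, its top at 81 mm, on a yellow disc 58 mm across whose top is at 47 mm. White dial body below: 36 mm tall, 94 mm across, fixed to the stand.
- bin (a joint): Tilt angle of the white bin, in rad: 0 is shut (upright), up to 0.9 tilted out towards the robot. It stands open at the start, hinged along the bottom edge of its front wall; stiff hinge (0.3 N m) that stays where it is left.
- bin_rim (a point): Middle of the top edge of the bin's front wall, on its outer face; moves with the bin. x axis points into the bin square to the front wall, y along the edge (to the left), z up the front wall. The hinge line lies 150 mm below it along the point's -z, and 8 mm above the stand. When the bin is open the axes are tilted with it.
- bin_in (a point): Centre of the bin's inner floor; moves with the bin, axes as bin_rim. Inside: 150 mm deep (x), 238 mm wide (y); front wall 150 mm high, side and back walls 110 mm, 5 mm thick.
- caddy: Birch plywood frame fixed to the stand that holds the bin: 190 mm deep (x), 270 mm wide (y), 212 mm tall, origin at the centre of its underside. Its open front faces -x (to the robot); the bin's hinge line is 93 mm in front of the origin. The top board leaves the front 50 mm uncovered.
- scoop: Flat blue scoop, 0.30 kg, front edge open; starts on the cork mat. Origin: centre of the pan's underside; x points from handle to front lip. Floor 4 mm thick, inside x -75 to +75 mm, 160 mm wide (y), side walls to 30 mm, rear wall to 38 mm. Handle: bar along x from x = -79 to -189, 18 mm wide, from 24 to 46 mm above the underside. Centre of mass at about x = -55 when empty.
- scoop_grip (a point): Middle of the scoop's handle, 125 mm behind the scoop's origin and 35 mm above its underside; axes as the scoop.
- scoop_lip (a point): Middle of the scoop's open front edge, 75 mm in front of its origin, on the pan floor's top; axes as the scoop.
- mat: Cork mat fixed on the stand, 310 mm (x) by 180 mm (y), 3 mm thick, origin at the centre of its underside. The scoop's place: the scoop lies with its origin 45 mm in front (+x) of the mat's centre at the start.
- car_red: Red toy car, 70 mm long (its x axis, nose at +x), 32 mm wide (y), 34 mm tall: a body 20 mm tall, on it a cabin 36 mm long, 28 mm wide, 4 mm behind the middle; 50 g. Origin at the centre of its underside. It slides easily on the scoop's and the bin's slick plastic (from a slope of 13 to 20 degrees, and when the scoop is swung fast) but not on the stand. May be absent
- car_yellow: Yellow toy car, 70 mm long (its x axis, nose at +x), 32 mm wide (y), 34 mm tall: a body 20 mm tall, on it a cabin 36 mm long, 28 mm wide, 4 mm behind the middle; 50 g. Origin at the centre of its underside. It slides easily on the scoop's and the bin's slick plastic (from a slope of 13 to 20 degrees, and when the scoop is swung fast) but not on the stand. May be absent
- car_green: Green toy car, 70 mm long (its x axis, nose at +x), 32 mm wide (y), 34 mm tall: a body 20 mm tall, on it a cabin 36 mm long, 28 mm wide, 4 mm behind the middle; 50 g. Origin at the centre of its underside. It slides easily on the scoop's and the bin's slick plastic (from a slope of 13 to 20 degrees, and when the scoop is swung fast) but not on the stand. May be absent
- car_orange: Orange toy car, 70 mm long (its x axis, nose at +x), 32 mm wide (y), 34 mm tall: a body 20 mm tall, on it a cabin 36 mm long, 28 mm wide, 4 mm behind the middle; 50 g. Origin at the centre of its underside. It slides easily on the scoop's and the bin's slick plastic (from a slope of 13 to 20 degrees, and when the scoop is swung fast) but not on the stand. May be absent
- controller: Black game controller, about 150 by 95 mm, 34 mm tall, bystander
- coaster: Round green glass coaster, 100 mm across, 9 mm thick, bystander
- pill_case: Stainless steel pill case with a flip-top lid (shut), 50 by 95 by 25 mm, bystander
- cat: White ceramic cat figurine, 68 mm across, 117 mm tall, bystander, breakable
- remote: Black remote control, 170 by 45 by 18 mm, bystander
Not all that is in view belongs to the job. What is shaped like the part that bears timer but orange or pink is not meant.

How it is judged:
By the outcome, as a careful person would: the job done as asked, in the order asked, and still so for the second after the job is handed in, with the robot touching nothing.
Of car_red, car_yellow, car_green, car_orange only 2 to 4 are there at a start; the rules pass over those that are not, and their reading is None.
At some moment in a run one of car_red, car_yellow, car_green, car_orange may be knocked a few centimetres aside while the robot is not near it.
It also fails if it takes over 210 s, if anything falls off the work surface, if the arm or the gripper's body presses on something with over 40 N, if the wrist force passes 120 N, or if a joint passes its speed limit or range.

ROBOT

A 6-joint arm with a two-finger parallel gripper is mounted at the origin on the work surface. World frame = base frame: x ahead of the robot, y to its left, z up, the work surface at z = 0. Lengths are in m, angles in rad, forces in N, time in s.
With the tool pointing down it reaches from about 0.35 to 0.775 m from the base axis. Payload 7.3 kg.
Tool frame: the origin (TCP) lies between the finger pads, 19 mm behind the fingertips; this is the grasp point; z points along the fingers, y is the line along which they close (so a half turn about z gives the same grasp; the last joint's range is limited). The gripper opens to 92 mm and grips with 3 to 60 N. Pads are 19 mm wide; open, the fingers measure 130 mm over their backs; the gripper's body (75 mm by 190 mm) begins 47 mm behind the grasp point.
Start: joints at [0.97, 0.342, 1.524, -0, 1.275, -0.146], TCP at [0.231, 0.472, 0.246] pointing down, gripper open.
Joint ranges: [-2.53, 2.53], [-0.77, 2.02], [0.04, 2.7], [-1, 4.14], [0.28, 2.66], [-3.11, 3.11]. Speed limits (rad/s): [2.57, 2.57, 3.14, 3.14, 3.14, 3.14].

INTERFACE

Orientations are given as [roll, pitch, yaw] about the fixed x, y, z axes, in that order (R = Rz(yaw) Ry(pitch) Rx(roll)).
In Python, from cell import * gives the robot as it stands.
- The arm moves only by the tool step_arm, never from a script. Its argument "commands" is a list of rows, each a list of 7 numbers: the opening, from 0 (shut) to 1 (fully open), then the shift along the world's x, y, z in cm, then the turn, a rotation vector about the world's x, y, z in rad. A call has 1 to 5 rows; each row is the pose to reach, as a shift and turn from the pose commanded when the call began; what a row does not reach only later rows make up. A row lasts 1/12 s, in which the tool goes at most 41.7 mm and 7.16 degrees, less where a joint would pass 70% of its speed; a pose out of reach is approached as far as the arm can. A call with a gripper value outside its range is refused whole. The fingers move at their own pace and stop on an object; "grip_force" is the grip in N (left out, the last holds). Time passes only in rows, so rows that repeat a pose let the fingers close. It gives the time, the measured TCP pose, the force, the opening and the grip force at its end, in the units of the state.
- observe(): the state, without advancing time (a new reading comes with each control period).
- read_camera(name): name is "side" or "top"; returns the picture (400x640x3 uint8, red, green, blue); there is no depth.
- camera_model(name): a dict with "vfov" (degrees; the focal length in pixels is half the picture's height over the tangent of half this angle, whatever the lens; pixels are square), "cx", "cy" (the principal point, pixels), "world_to_cam" (4x4, takes a point from world to camera coordinates). Camera axes: x right, y up, looking along -z (the intrinsics and any distortion apply to the point x, -y, -z); pixel columns grow to the right and rows downward; lengths in m; the calibration is good to about 2 mm. A picture is of the moment at which its call begins. camera_model takes no time and is no camera call.
- hand_in(): hands the job in; it is judged then, once.
The state is a dict: "time": time; "qpos": joint angles; "qvel": joint speeds; "joint_efforts": joint torques, N m; "tool_pos": TCP position; "tool_rot": TCP orientation; "contact_force": force on the tool from outside, world axes, zero at the start; "torque": the same for the moment, N m; "opening": finger opening in m; "grip_force": force on a finger pad.
Only numpy, scipy, OpenCV 4.12 (cv2) and the standard library are available. Lean on these libraries where they do the work, as an engineer would, in place of code of your own. Each camera call takes 0.05 s, during which the arm holds its last target. There are 200 camera calls.

## Working session

There is one attempt and no reset: what is moved stays moved. The work goes in short steps, Python scripts to look and compute and a tool call to move; the robot and the scene stay as the last step left them, time stands still between calls to the robot, and variables do not carry over. Pictures are saved under pics/ and viewed, at most 14 in all, crops included, and the job is handed in when it is done.

Besides the shell and the picture viewer there is one more tool, called as a command line: name --pt "numbers of a row" for each row, then --argument value for the rest. step_arm: Moves the arm, as the interface text tells. Its arguments: {"type":"object","properties":{"commands":{"type":"array"},"grip_force":{"type":"number"}},"required":["commands"]}

```bash
mkdir -p pics; ls
cat > h.py <<'E'
from cell import *
import numpy as np, cv2
def snap(n,f):
    im=read_camera(n); cv2.imwrite('pics/'+f,im[:,:,::-1]); return im
E
python3 - <<'E'
from h import *
snap('top','t0.png'); snap('side','s0.png')
for n in('top','side'): print(camera_model(n))
print(observe())
E
```

```text
pics
{'vfov': 53.447336247475924, 'cx': 317.7134144967286, 'cy': 200.70524583093734, 'world_to_cam': array([[ 0.02099226, -0.99972228, -0.01070898, -0.010254  ],
       [ 0.99664302,  0.0200774 ,  0.07936994, -0.57392698],
       [-0.07913289, -0.01233918,  0.99678771, -1.25602801],
       [ 0.        ,  0.        ,  0.        ,  1.        ]])}
{'vfov': 55.327762869820084, 'cx': 318.7964814651355, 'cy': 199.96667713138942, 'world_to_cam': array([[ 0.70207097, -0.71208263, -0.00588888, -0.4049158 ],
       [ 0.53543487,  0.52241874,  0.66361748, -0.38502341],
       [-0.46947402, -0.46905968,  0.7480489 , -0.87623876],
       [ 0.        ,  0.        ,  0.        ,  1.        ]])}
{'time': 0.1, 'qpos': array([ 9.69971289e-01,  3.42670860e-01,  1.52491902e+00, -1.29865528e-05,
        1.27542809e+00, -1.45980835e-01]), 'qvel': array([ 0.00129691, -0.00078802, -0.00266773, -0.00113346, -0.00090065,
       -0.00155744]), 'joint_efforts': array([ 2.19120891e-03, -4.32001984e+01, -2.44693941e+01,  7.20994477e-02,
        5.25442546e-02, -4.35633115e-05]), 'tool_pos': array([0.23042139, 0.4713478 , 0.24490607]), 'tool_rot': array([-3.14018070e+00, -1.95043228e-04,  2.68675210e+00]), 'contact_force': array([ 0.16640441, -0.96427622,  0.8765317 ]), 'torque': array([ 0.02830118,  0.00434653, -0.00147592]), 'grip_force': 0.0, 'opening': 0.09187952430929534}
```

View pics/t0.png

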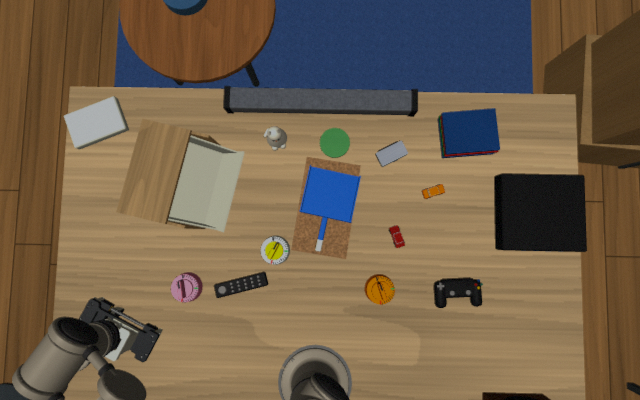

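View pics/s0.png

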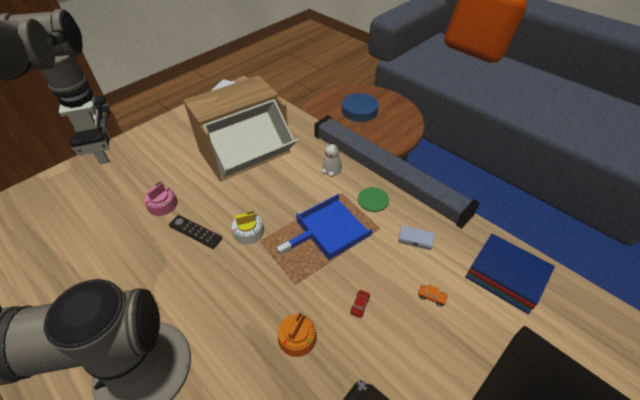

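Top view: the wanted timer is the yellow one at (275,250). The look-alikes are the pink one at (186,288) and the orange one at (380,290). The red car is at (397,237) and the orange car at (433,191); no yellow or green car is in view. The scoop is at (330,195), its handle tip at (319,247), and the bin is at about (205,185). Next is a close crop to check.

```bash
cat >> h.py <<'E'
def ray(n,u,v):
    m=camera_model(n);f=200/np.tan(np.radians(m['vfov']/2));T=m['world_to_cam']
    d=np.array([(u-m['cx'])/f,-(v-m['cy'])/f,-1.]);R=T[:3,:3]
    return -R.T@T[:3,3],R.T@d
def at(n,u,v,z):
    c,d=ray(n,u,v);return (c+d*(z-c[2])/d[2])
def px(n,p):
    m=camera_model(n);f=200/np.tan(np.radians(m['vfov']/2));q=(m['world_to_cam']@np.append(p,1))[:3]
    return np.array([m['cx']+f*q[0]/-q[2],m['cy']-f*q[1]/-q[2]])
def crop(im,x0,y0,w,h,k,f): cv2.imwrite('pics/'+f,cv2.resize(im[y0:y0+h,x0:x0+w,::-1],None,fx=k,fy=k,interpolation=cv2.INTER_CUBIC))
def blob(im,lo,hi,box,minv=60):
    x0,y0,x1,y1=box;h=cv2.cvtColor(im,cv2.COLOR_RGB2HSV)[y0:y1,x0:x1]
    m=cv2.inRange(h,(lo,150,minv),(hi,255,255));n,l,s,c=cv2.connectedComponentsWithStats(m)
    k=1+np.argmax(s[1:,4]);p=cv2.findContours((l==k).astype(np.uint8),0,1)[0][0]
    return c[k]+[x0,y0],s[k,4],cv2.boxPoints(cv2.minAreaRect(p))+[x0,y0]
E
python3 - <<'E'
from h import *
im=read_camera('top')
crop(im,245,155,200,115,4,'c1.png'); crop(im,110,110,145,145,4,'c2.png')
print('tool px',px('top',observe()['tool_pos']),px('side',observe()['tool_pos']))
for n,lo,hi,box in(('scoop',105,130,(290,150,370,260)),('red',0,5,(385,220,412,255)),('orange',8,20,(415,178,450,205)),('tim',25,34,(255,230,295,270))):
    c,a,b=blob(im,lo,hi,box);print(n,c,a,at('top',*c,.02));print(np.round(b,1).tolist(),[np.round(at('top',*q,.02)[:2],3).tolist() for q in b])
E
```

```text
tool px [133.90615834 321.64110715] [102.23790458 145.03216712]
scoop [329.44827586 195.64724534] 2523 [ 0.59137548 -0.03594792  0.02      ]
[[294.6, 233.5], [309.3, 165.8], [360.2, 176.9], [345.4, 244.5]] [[0.467, 0.074], [0.687, 0.031], [0.654, -0.134], [0.436, -0.09]]
red [396.73053892 236.13772455] 167 [ 0.46572772 -0.25334428  0.02      ]
[[388.6, 227.9], [397.1, 224.7], [404.8, 244.6], [396.2, 247.8]] [[0.491, -0.227], [0.502, -0.254], [0.44, -0.279], [0.429, -0.252]]
orange [433.30964467 190.91370558] 197 [ 0.61338269 -0.37018471  0.02      ]
[[421.1, 190.3], [442.1, 183.3], [445.0, 192.0], [424.0, 199.0]] [[0.615, -0.331], [0.639, -0.399], [0.611, -0.408], [0.587, -0.34]]
tim [273.70833333 250.38333333] 240 [0.41206021 0.13895082 0.02      ]
[[265.0, 242.0], [282.0, 242.0], [282.0, 259.0], [265.0, 259.0]] [[0.438, 0.168], [0.439, 0.113], [0.385, 0.112], [0.384, 0.166]]
```

View pics/c1.png

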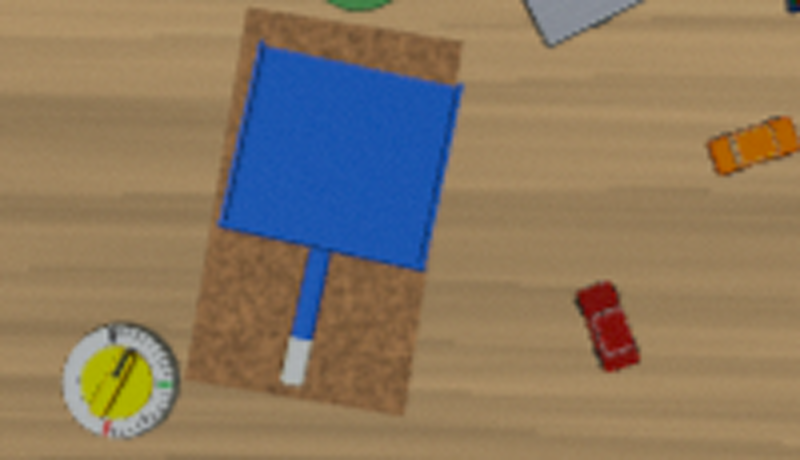

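View pics/c2.png

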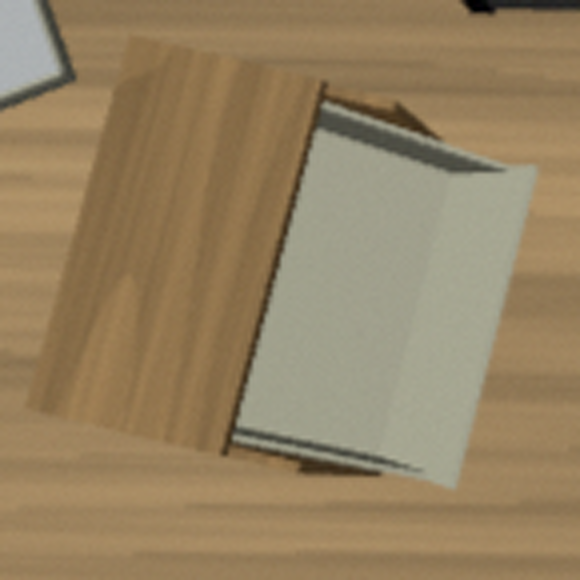

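The crop shows the yellow timer at (275,250): black zero mark at top (272,238), green mark on the right (286,251), red at bottom left (271,262). The pointer stripe points up and right towards (277,243). Scoop, mat and both cars are clear. The bin is open with its rim edge at about (244,152)–(224,232).

Run:
```python
from h import *
np.set_printoptions(precision=4,suppress=True)
C=lambda L,x0,y0:[(x0+a/4,y0+b/4) for a,b in L]
def q(name,L,z):
    P=np.array([at('top',*p,z) for p in L]);print(name,z,P[:,:2].tolist() if 0 else P[:,:2].round(4).tolist(),'sides',np.linalg.norm(np.roll(P,-1,0)-P,axis=1),'c',P.mean(0));return P
q('mat',C([(248,8),(462,42),(403,415),(188,377)],245,155),.003)
q('scoop top', C([(261,42),(462,87)],245,155),.033)
P=q('scoop floor',C([(261,45),(462,88),(427,270),(222,227)],245,155),.033)
q('handle',C([(318,250),(293,384)],245,155),.049)
q('cad',C([(130,35),(325,82),(222,453),(25,408)],110,110),.212)
q('rim',C([(537,167),(456,489)],110,110),.13)
q('timer dial',C([(121,380)],245,155),.036)
q('timer knob',C([(117,382)],245,155),.047)
q('pointer',C([(128,351),(107,414)],245,155),.081)
q('marks',C([(113,335),(165,383),(107,428)],245,155),.036)
# side view triangulation of timer disc etc
im=read_camera('side')
crop(im,170,70,200,150,4,'s1.png'); crop(im,215,190,240,130,3,'s2.png')
for n,lo,hi,box in(('red',0,5,(340,280,380,325)),('orange',8,20,(410,275,455,310))):
    c,a,b=blob(im,lo,hi,box);print(n,c,a,at('side',*c,.02))
```

```text
mat 0.003 [[0.7195, 0.0402], [0.6945, -0.1364], [0.3894, -0.0927], [0.4162, 0.0818]] sides [0.1784 0.3082 0.1765 0.3061] c [ 0.5549 -0.0268  0.003 ]
scoop top 0.033 [[0.6863, 0.0278], [0.653, -0.1341]] sides [0.1653 0.1653] c [ 0.6696 -0.0531  0.033 ]
scoop floor 0.033 [[0.6839, 0.0278], [0.6522, -0.1341], [0.5059, -0.1081], [0.5368, 0.0555]] sides [0.1649 0.1485 0.1666 0.1497] c [ 0.5947 -0.0397  0.033 ]
handle 0.049 [[0.5194, -0.0212], [0.4145, -0.0038]] sides [0.1064 0.1064] c [ 0.467  -0.0125  0.049 ]
cad 0.212 [[0.7793, 0.4947], [0.7483, 0.3561], [0.4886, 0.4149], [0.5167, 0.5525]] sides [0.142  0.2663 0.1404 0.2689] c [0.6332 0.4545 0.212 ]
rim 0.13 [[0.7076, 0.2224], [0.467, 0.2735]] sides [0.2459 0.2459] c [0.5873 0.248  0.13  ]
timer dial 0.036 [[0.4141, 0.1322]] sides [0.] c [0.4141 0.1322 0.036 ]
timer knob 0.047 [[0.413, 0.134]] sides [0.] c [0.413 0.134 0.047]
pointer 0.081 [[0.4383, 0.1223], [0.3903, 0.1369]] sides [0.0501 0.0501] c [0.4143 0.1296 0.081 ]
marks 0.036 [[0.4494, 0.1396], [0.4125, 0.0974], [0.3763, 0.1421]] sides [0.056  0.0575 0.073 ] c [0.4127 0.1264 0.036 ]
red [361.4037 298.3789] 161 [ 0.4749 -0.2521  0.02  ]
orange [432.6719 293.776 ] 317 [ 0.6118 -0.3735  0.02  ]
```

View pics/s1.png

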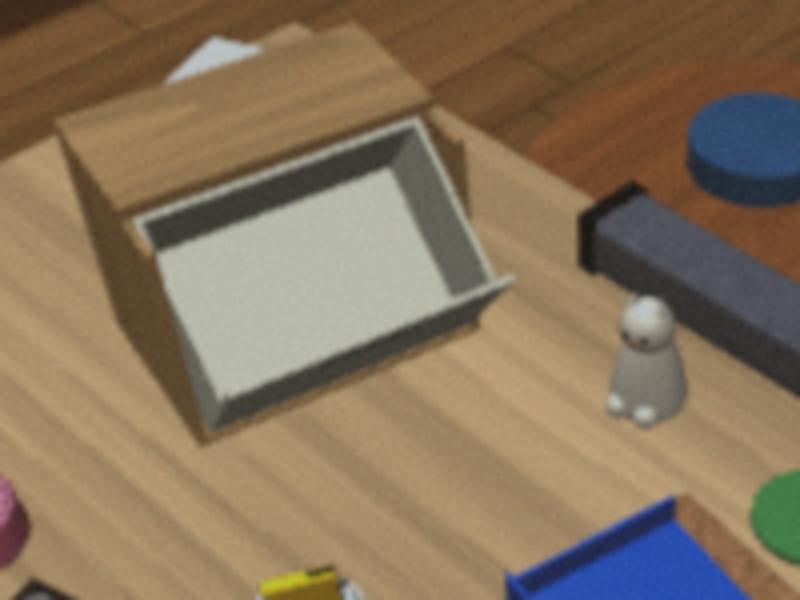

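```bash
cat >> h.py <<'E'
def R2(a): return np.array([[np.cos(a),-np.sin(a)],[np.sin(a),np.cos(a)]])
def overlay(items,views,f):
    # items: list of (Nx3 pts, color bgr); views: (cam,x0,y0,w,h,k)
    out=[]
    for n,x0,y0,w,h,k in views:
        im=cv2.resize(read_camera(n)[y0:y0+h,x0:x0+w,::-1],None,fx=k,fy=k,interpolation=cv2.INTER_CUBIC)
        for P,c in items:
            q=np.array([(px(n,p)-[x0,y0]+.5)*k for p in P]);cv2.polylines(im,[np.int32(q)],False,c,1)
        out.append(im)
    cv2.imwrite('pics/'+f,np.hstack(out))
def circ(x,y,z,r): return [(x+r*np.cos(a),y+r*np.sin(a),z) for a in np.linspace(0,6.2832,60)]
def box(x,y,yaw,L,z): 
    return [(*(np.array([x,y])+R2(yaw)@p),z) for p in L]
def rect(a,b,c,d): return [np.array(p) for p in((a,c),(b,c),(b,d),(a,d),(a,c))]
E
python3 - <<'E'
from h import *
x,y,yaw,z0=.4145,.132,-.295,.14
it=[(circ(x,y,.036,.047),(255,0,255)),(circ(x,y,.047,.029),(255,0,0)),(box(x,y,yaw,rect(-.027,.027,-.0065,.0065),.081),(0,0,0)),(box(x,y,yaw,rect(.01,.027,-.001,.001),.081),(0,0,255))]
for m in(0,1.745,3.491): it.append((box(x,y,z0-m,[np.array([.035,0]),np.array([.05,0])],.036),(255,255,0)))
overlay(it,[('top',250,226,50,50,8),('side',222,200,50,50,8)],'o1.png')
E
```

```text
(no output)
```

View pics/o1.png

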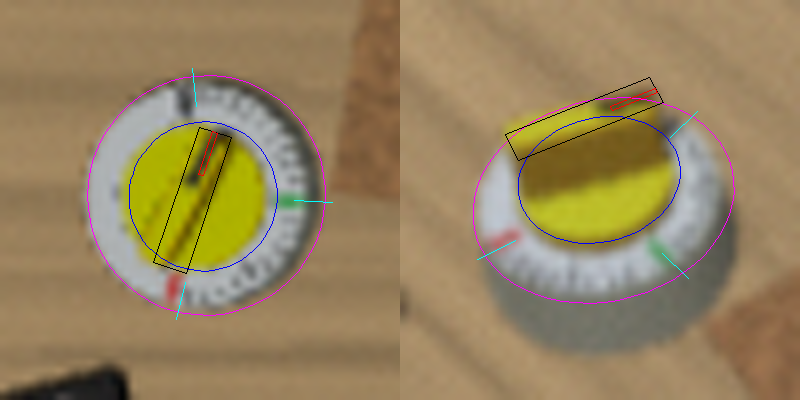

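Run:
```python
from h import *
x,y,yaw,z0=.4155,.134,-.45,.11
it=[(circ(x,y,.036,.047),(255,0,255)),(circ(x,y,.047,.029),(255,0,0)),(box(x,y,yaw,rect(-.027,.027,-.0065,.0065),.081),(0,0,0)),(box(x,y,yaw,rect(.01,.027,-.001,.001),.081),(0,0,255))]
for m in(0,1.745,3.491): it.append((box(x,y,z0-m,[np.array([.042,0]),np.array([.05,0])],.036),(255,255,0)))
overlay(it,[('top',250,226,50,50,8),('side',222,200,50,50,8)],'o2.png')
```

```text
(no output)
```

View pics/o2.png

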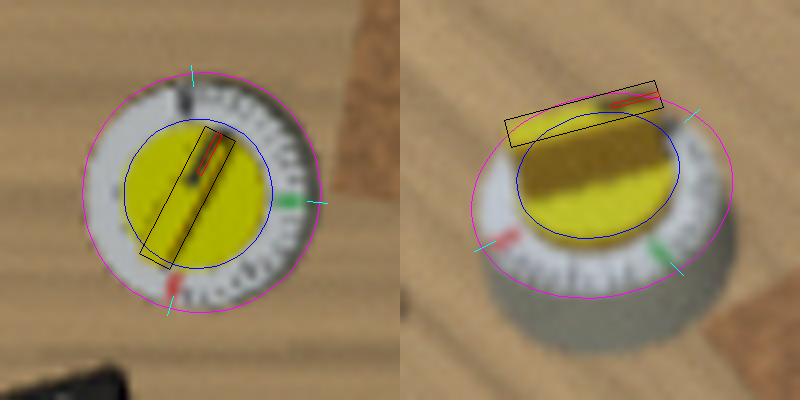

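Timer at about (0.416, 0.1345), bar yaw about -0.47, so it reads about 0.58 rad. Now moving above it.

step_arm --pt "0.6 9 -17 -5 0 0 0" --pt "0.6 9 -17 -5 0 0 0" --pt "0.6 9 -17 -5 0 0 0" --pt "0.6 9 -17 -5 0 0 0" --pt "0.6 9 -17 -5 0 0 0" --grip_force 30

```text
time: 0.82
tool_pos: [0.321, 0.2993, 0.1949]
tool_rot: [-3.141, 0.0, 2.687]
contact_force: [1.4, -0.2, -0.8]
opening: 0.0632
grip_force: 0.0
```

step_arm --pt "0.6 9.5 -16.75 -2 0 0 -0.015" --pt "0.6 9.5 -16.75 -2 0 0 -0.015" --pt "0.6 9.5 -16.75 -2 0 0 -0.015" --pt "0.6 9.5 -16.75 -2 0 0 -0.015" --pt "0.6 9.5 -16.75 -2 0 0 -0.015"

```text
time: 1.23
tool_pos: [0.417, 0.1312, 0.1755]
tool_rot: [3.142, 0.001, 2.67]
contact_force: [0.2, 0.1, -0.3]
opening: 0.055
grip_force: 0.0
```

step_arm --pt "0.6 0 0 -3.5 0 0 0" --pt "0.6 0 0 -7 0 0 0" --pt "0.6 0 0 -9 0 0 0" --pt "0.6 0 0 -10.5 0 0 0" --pt "0.6 0 0 -10.5 0 0 0"

```text
time: 1.65
tool_pos: [0.4139, 0.1337, 0.0681]
tool_rot: [-3.139, -0.004, 2.671]
contact_force: [-1.1, 0.2, -0.3]
opening: 0.0551
grip_force: 0.0
```

step_arm --pt "0.6 0.1 0 0.1 0 0 0" --pt "0 0.1 0 0.1 0 0 0" --pt "0 0.1 0 0.1 0 0 0" --pt "0 0.1 0 0.1 0 0 0" --pt "0 0.1 0 0.1 0 0 0"

```text
time: 2.07
tool_pos: [0.4171, 0.1343, 0.0724]
tool_rot: [3.14, 0.002, 2.672]
contact_force: [-0.4, -0.9, 0.3]
opening: 0.0333
grip_force: 0.0
```

step_arm --pt "0 0 0 0 0 0 0" --pt "0 0 0 0 0 0 0" --pt "0 0 0 0 0 0 0"

```text
time: 2.32
tool_pos: [0.4168, 0.1343, 0.0717]
tool_rot: [3.141, 0.001, 2.672]
contact_force: [4.8, 13.3, 2.1]
opening: 0.0132
grip_force: 7.6
```

Run:
```python
from h import *
o=observe();print({k:np.round(v,3) for k,v in o.items()})
```

```text
{'time': np.float64(2.317), 'qpos': array([ 1.360e-01,  4.280e-01,  1.976e+00,  1.000e-03,  7.360e-01,
       -9.650e-01]), 'qvel': array([ 0.014,  0.001, -0.026,  0.041, -0.028, -0.001]), 'joint_efforts': array([-8.6200e-01, -3.8338e+01, -1.4889e+01, -9.1200e-01,  7.8800e-01,
        1.8000e-02]), 'tool_pos': array([0.417, 0.134, 0.072]), 'tool_rot': array([3.141e+00, 1.000e-03, 2.672e+00]), 'contact_force': array([ 4.764, 13.272,  2.091]), 'torque': array([ 2.397, -0.871,  0.052]), 'grip_force': np.float64(7.559), 'opening': np.float64(0.013)}
```

step_arm --pt "0 0.05 0.1 0 0 0 0" --pt "0 0.05 0.1 0 0 0 0" --pt "0 0.05 0.1 0 0 0 0" --pt "0 0.05 0.1 0 0 0 0"

```text
time: 2.65
tool_pos: [0.4169, 0.1347, 0.0717]
tool_rot: [-3.141, -0.0, 2.672]
contact_force: [-1.6, -4.6, 5.1]
opening: 0.0129
grip_force: 30.0
```

step_arm --pt "0 0 0 0 0 0 -0.12" --pt "0 0 0 0 0 0 -0.24" --pt "0 0 0 0 0 0 -0.36" --pt "0 0 0 0 0 0 -0.48" --pt "0 0 0 0 0 0 -0.6"

```text
time: 3.07
tool_pos: [0.4156, 0.1335, 0.0717]
tool_rot: [-3.137, 0.001, 2.067]
contact_force: [-6.6, -12.8, 11.8]
opening: 0.013
grip_force: 30.0
```

step_arm --pt "0 0 0 0 0 0 -0.12" --pt "0 0 0 0 0 0 -0.24" --pt "0 0 0 0 0 0 -0.36" --pt "0 0 0 0 0 0 -0.48" --pt "0 0 0 0 0 0 -0.6"

```text
time: 3.48
tool_pos: [0.4138, 0.1331, 0.0716]
tool_rot: [-3.135, 0.005, 1.467]
contact_force: [-11.7, -15.0, 19.5]
opening: 0.013
grip_force: 30.0
```

step_arm --pt "0 0 0 0 0 0 -0.12" --pt "0 0 0 0 0 0 -0.24" --pt "0 0 0 0 0 0 -0.36" --pt "0 0 0 0 0 0 -0.48" --pt "0 0 0 0 0 0 -0.6"

```text
time: 3.9
tool_pos: [0.4121, 0.1338, 0.0716]
tool_rot: [-3.135, 0.009, 0.867]
contact_force: [-17.6, -7.9, 24.2]
opening: 0.0126
grip_force: 30.0
```

step_arm --pt "0 0 0 0 0 0 -0.12" --pt "0 0 0 0 0 0 -0.24" --pt "0 0 0 0 0 0 -0.36" --pt "0 0 0 0 0 0 -0.48" --pt "0 0 0 0 0 0 -0.6"

```text
time: 4.32
tool_pos: [0.411, 0.1352, 0.0716]
tool_rot: [-3.139, 0.012, 0.266]
contact_force: [-21.0, 2.5, 25.2]
opening: 0.0127
grip_force: 30.0
```

step_arm --pt "0 0 0 0 0 0 -0.12" --pt "0 0 0 0 0 0 -0.24" --pt "0 0 0 0 0 0 -0.36" --pt "0 0 0 0 0 0 -0.48" --pt "0 0 0 0 0 0 -0.6"

```text
time: 4.73
tool_pos: [0.4111, 0.137, 0.0716]
tool_rot: [3.14, 0.012, -0.335]
contact_force: [-20.8, 14.1, 23.7]
opening: 0.0128
grip_force: 30.0
```

step_arm --pt "0 0 0 0 0 0 -0.12" --pt "0 0 0 0 0 0 -0.12" --pt "0 0 0 0 0 0 -0.12"

```text
time: 4.98
tool_pos: [0.4113, 0.1374, 0.0716]
tool_rot: [3.139, 0.012, -0.45]
contact_force: [-20.1, 14.8, 23.4]
opening: 0.013
grip_force: 30.0
```

step_arm --pt "0 0.1 -0.1 0 0 0 0.12" --pt "0 0.15 -0.1 0 0 0 0.24" --pt "0 0.2 -0.15 0 0 0 0.36" --pt "0 0.25 -0.15 0 0 0 0.48" --pt "0 0.25 -0.15 0 0 0 0.6"

```text
time: 5.4
tool_pos: [0.4113, 0.1354, 0.0716]
tool_rot: [-3.137, 0.017, 0.157]
contact_force: [-27.4, 10.5, 32.5]
opening: 0.0129
grip_force: 30.0
```

step_arm --pt "0 0 0 0 0 0 0.12" --pt "0 0 0 0 0 0 0.24" --pt "0 0 0 0 0 0 0.36" --pt "0 0 0 0 0 0 0.48" --pt "0 0 0 0 0 0 0.6"

```text
time: 5.82
tool_pos: [0.412, 0.1339, 0.0715]
tool_rot: [-3.132, 0.012, 0.758]
contact_force: [-25.1, -0.4, 30.1]
opening: 0.013
grip_force: 30.0
```

step_arm --pt "0 0 0 0 0 0 0.12" --pt "0 0 0 0 0 0 0.24" --pt "0 0 0 0 0 0 0.36" --pt "0 0 0 0 0 0 0.48" --pt "0 0 0 0 0 0 0.6"

```text
time: 6.23
tool_pos: [0.4136, 0.133, 0.0716]
tool_rot: [-3.13, 0.005, 1.359]
contact_force: [-19.2, -5.3, 24.6]
opening: 0.0129
grip_force: 30.0
```

step_arm --pt "0 0 0 0 0 0 0.12" --pt "0 0 0 0 0 0 0.157" --pt "0 0 0 0 0 0 0.157" --pt "0 0 0 0 0 0 0.157"

```text
time: 6.57
tool_pos: [0.4141, 0.1329, 0.0716]
tool_rot: [-3.13, 0.003, 1.51]
contact_force: [-18.3, -5.7, 24.0]
opening: 0.0127
grip_force: 30.0
```

step_arm --pt "0 -0.25 0 0 0 0 0" --pt "0 -0.35 0 -0.1 0 0 0" --pt "0 -0.35 0 -0.1 0 0 0"

```text
time: 6.82
tool_pos: [0.4139, 0.1329, 0.0716]
tool_rot: [-3.138, 0.002, 1.51]
contact_force: [-11.5, -7.1, 23.9]
opening: 0.0128
grip_force: 30.0
```

step_arm --pt "0 -0.3 -0.1 0.3 0 0 0" --pt "0 -0.4 -0.15 0.4 0 0 0" --pt "0 -0.4 -0.15 0.4 0 0 0"

```text
time: 7.07
tool_pos: [0.4134, 0.1326, 0.0728]
tool_rot: [3.139, -0.001, 1.508]
contact_force: [10.9, 3.4, -28.4]
opening: 0.013
grip_force: 30.0
```

step_arm --pt "0 0.2 0 -0.2 0 0 0" --pt "0 0.2 0 -0.2 0 0 0" --pt "0.4 0.2 0 -0.2 0 0 0" --pt "0.4 0.2 0 -0.2 0 0 0" --pt "0.4 0.2 0 -0.2 0 0 0"

```text
time: 7.48
tool_pos: [0.4142, 0.1322, 0.0725]
tool_rot: [3.141, -0.0, 1.509]
contact_force: [0.3, 1.7, -0.0]
opening: 0.0284
grip_force: 0.0
```

step_arm --pt "0.6 0 0 2 0 0 0" --pt "0.6 0 0 5 0 0 0" --pt "0.6 0 0 9 0 0 0" --pt "0.6 0 0 9 0 0 0"

```text
time: 7.82
tool_pos: [0.4175, 0.1327, 0.1683]
tool_rot: [3.131, -0.002, 1.509]
contact_force: [1.6, 0.2, 0.5]
opening: 0.053
grip_force: 0.0
```

step_arm --pt "0.6 4 -9 2 0 0 0" --pt "0.6 4 -15 2 0 0 0" --pt "0.6 4 -17 2 0 0 0" --pt "0.6 4 -17 2 0 0 0" --pt "0.6 4 -17 2 0 0 0"

```text
time: 8.23
tool_pos: [0.4555, -0.0427, 0.1831]
tool_rot: [3.139, 0.002, 1.505]
contact_force: [-0.2, -0.9, -0.5]
opening: 0.055
grip_force: 0.0
```

Run:
```python
from h import *
x,y,yaw,z0=.4145,.136,-1.635,.11
it=[(box(x,y,yaw,[np.array([.0,0]),np.array([.027,0])],.081),(0,0,255))]
for m in(0,1.745,3.491): it.append((box(x,y,z0-m,[np.array([.042,0]),np.array([.05,0])],.036),(255,255,0)))
overlay(it,[('top',250,226,50,50,8),('side',222,200,50,50,8)],'o3.png')
```

```text
(no output)
```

View pics/o3.png

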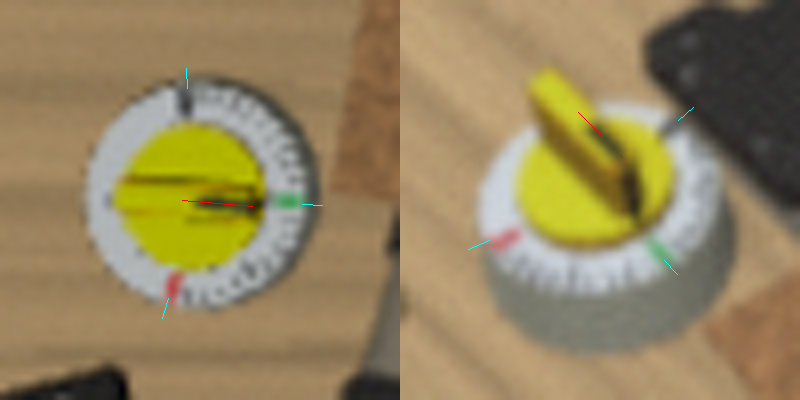

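Run:
```python
from h import *
for n,bx in(('top',(255,228,300,270)),('side',(225,205,270,245))):
    acc=[]
    for _ in range(3): acc.append(read_camera(n).astype(float))
    im=np.mean(acc,0);x0,y0,x1,y1=bx;s=im[y0:y1,x0:x1];r,g,b=s[...,0],s[...,1],s[...,2]
    yy,xx=np.mgrid[y0:y1,x0:x1]
    P=[]
    for w in(np.clip(g-np.maximum(r,b)-15,0,None)*(b>40),np.clip(r-np.maximum(g,b)-25,0,None)*(abs(g-b)<35)):
        P.append(at(n,(w*xx).sum()/w.sum(),(w*yy).sum()/w.sum(),.036)[:2])
    G,Rr=P;d=G-Rr;c0=(G+Rr)/2;h=np.linalg.norm(d)/2/np.tan(1.7455/2)
    nrm=np.array([-d[1],d[0]])/np.linalg.norm(d)
    C=[c0+s*h*nrm for s in(1,-1)];C=min(C,key=lambda c:np.linalg.norm(c-[.414,.135]))
    a=np.arctan2(*(G-C)[::-1]);print(n,P,'C',C,'r',np.linalg.norm(G-C),'green ang',a, 'from known C',[np.arctan2(*(p-[.4141,.136])[::-1]) for p in P])
```

```text
top [array([0.41286706, 0.09910502]), array([0.42856387, 0.08780895])] C [0.42545391 0.10004144] r 0.012621635253722108 green ang -3.067332819517861 from known C [np.float64(-1.6042015365145683), np.float64(-1.279214675984543)]
side [array([0.41302887, 0.09783281]), array([0.4038934 , 0.08048114])] C [0.40118251 0.09298909] r 0.012798351354873939 green ang 0.38813596437815534 from known C [np.float64(-1.5988532285228254), np.float64(-1.7526065625207567)]
```

```bash
cat > cars.py <<'E'
from h import *
for n,nm,lo,hi,box in(('top','red',0,5,(375,210,425,265)),('top','org',8,20,(405,165,465,220)),('side','red',0,5,(330,270,390,335)),('side','org',8,20,(400,265,465,320))):
    try:
        c,a,b=blob(read_camera(n),lo,hi,box,40); P=[at(n,*q,.02)[:2] for q in b]
        e=[P[1]-P[0],P[2]-P[1]];e=max(e,key=np.linalg.norm);print(n,nm,a,at(n,*c,.02)[:2].round(4),'rectc',np.mean(P,0).round(4),'yaw',round(np.arctan(e[1]/e[0]),3))
    except Exception as x: print(n,nm,x)
E
python3 cars.py
```

```text
top red 165 [ 0.4663 -0.2531] rectc [ 0.4658 -0.2529] yaw 0.356
top org 195 [ 0.6134 -0.3704] rectc [ 0.6126 -0.3694] yaw -1.229
side red 162 [ 0.4751 -0.2519] rectc [ 0.4751 -0.2525] yaw 0.39
side org 314 [ 0.6117 -0.3739] rectc [ 0.6129 -0.3725] yaw -1.251
```

step_arm --pt "0.8 1 -4 0 0 0 -0.12" --pt "0.8 1 -8 -1 0 0 -0.24" --pt "0.8 1 -12 -2 0 0 -0.36" --pt "0.8 1 -16 -3 0 0 -0.48" --pt "0.8 1 -19 -4 0 0 -0.6"

```text
time: 9.25
tool_pos: [0.4641, -0.2306, 0.1422]
tool_rot: [3.14, 0.0, 0.902]
contact_force: [-0.5, -0.0, 0.1]
opening: 0.0735
grip_force: 0.0
```

```bash
python3 cars.py
```

```text
top red 1 [ 0.4912 -0.2317] rectc [ 0.4912 -0.2317] yaw nan
top org 195 [ 0.6135 -0.3702] rectc [ 0.6126 -0.3694] yaw -1.229
side red 156 [ 0.4752 -0.2519] rectc [ 0.475  -0.2523] yaw 0.37
side org 308 [ 0.6118 -0.374 ] rectc [ 0.6129 -0.373 ] yaw -1.223cars.py:5: RuntimeWarning: invalid value encountered in scalar divide
  e=[P[1]-P[0],P[2]-P[1]];e=max(e,key=np.linalg.norm);print(n,nm,a,at(n,*c,.02)[:2].round(4),'rectc',np.mean(P,0).round(4),'yaw',round(np.arctan(e[1]/e[0]),3))
```

step_arm --pt "0.9 0.3 -2.1 0 0 0 -0.12" --pt "0.9 0.3 -2.1 -2 0 0 -0.24" --pt "0.9 0.3 -2.1 -4 0 0 -0.36" --pt "0.9 0.3 -2.1 -5 0 0 -0.48" --pt "0.9 0.3 -2.1 -6 0 0 -0.53"

```text
time: 9.87
tool_pos: [0.4672, -0.2469, 0.0822]
tool_rot: [-3.141, 0.0, 0.376]
contact_force: [0.6, -0.4, 0.7]
opening: 0.0825
grip_force: 0.0
```

step_arm --pt "0.9 0 0 -2 0 0 0" --pt "0.9 0 0 -4 0 0 0" --pt "0.9 0 0 -5.5 0 0 0" --pt "0.9 0 0 -5.7 0 0 0" --pt "0.9 0 0 -5.7 0 0 0"

```text
time: 10.28
tool_pos: [0.4671, -0.2473, 0.0254]
tool_rot: [-3.14, 0.001, 0.382]
contact_force: [-0.4, 0.1, 0.4]
opening: 0.0827
grip_force: 0.0
```

step_arm --pt "0 0 0 0 0 0 0" --pt "0 0 0 0 0 0 0" --pt "0 0 0 0 0 0 0" --pt "0 0 0 0 0 0 0" --pt "0 0 0 0 0 0 0" --grip_force 20

```text
time: 10.7
tool_pos: [0.4673, -0.249, 0.0261]
tool_rot: [3.141, -0.001, 0.379]
contact_force: [-0.2, -0.8, 0.0]
opening: 0.054
grip_force: 0.0
```

step_arm --pt "0 0 0 0 0 0 0" --pt "0 0 0 0 0 0 0" --pt "0 0 0 0 0 0 0" --pt "0 0 0 0 0 0 0"

```text
time: 11.03
tool_pos: [0.4671, -0.249, 0.0256]
tool_rot: [3.141, -0.0, 0.379]
contact_force: [-0.1, -0.6, 0.8]
opening: 0.0319
grip_force: 20.0
```

step_arm --pt "0 0 0 2 0 0 0" --pt "0 0 0 5 0 0 0" --pt "0 0 0 8 0 0 0" --pt "0 2 2 8 0 0 -0.1" --pt "0 3 5 8 0 0 -0.2"

```text
time: 11.45
tool_pos: [0.4995, -0.2012, 0.1079]
tool_rot: [3.137, -0.005, 0.171]
contact_force: [0.8, -0.1, -0.2]
opening: 0.0318
grip_force: 20.0
```

step_arm --pt "0 2 3 0 0 0 -0.1" --pt "0 4 6 0 0 0 -0.2" --pt "0 5 10 0 0 0 -0.3" --pt "0 5.9 13.3 0 0 0 -0.36" --pt "0 5.9 13.3 0 0 0 -0.36"

```text
time: 11.87
tool_pos: [0.5569, -0.0602, 0.1053]
tool_rot: [-3.14, 0.001, -0.179]
contact_force: [-0.5, 1.0, -0.3]
opening: 0.0317
grip_force: 20.0
```

step_arm --pt "0 0 0 -2 0 0 0" --pt "0 0 0 -4 0 0 0" --pt "0 0 0 -5 0 0 0" --pt "0 0 0 -5 0 0 0" --pt "0 0 0 -5 0 0 0"

```text
time: 12.28
tool_pos: [0.5557, -0.0662, 0.0553]
tool_rot: [3.142, 0.001, -0.181]
contact_force: [0.4, 0.6, -0.4]
opening: 0.0315
grip_force: 20.0
```

step_arm --pt "0 0 0 -1 0 0 0" --pt "0 0 0 -2 0 0 0" --pt "0 0 0 -2.2 0 0 0" --pt "0 0 0 -2.2 0 0 0"

```text
time: 12.62
tool_pos: [0.5579, -0.0666, 0.0348]
tool_rot: [3.141, -0.005, -0.182]
contact_force: [1.3, -0.8, 5.5]
opening: 0.0322
grip_force: 20.0
```

step_arm --pt "0.47 0 0 0 0 0 0" --pt "0.47 0 0 0 0 0 0" --pt "0.47 0 0 0 0 0 0" --pt "0.47 0 0 0 0 0 0"

```text
time: 12.95
tool_pos: [0.5558, -0.0658, 0.0332]
tool_rot: [3.142, 0.001, -0.181]
contact_force: [0.9, 0.9, 0.2]
opening: 0.0427
grip_force: 0.0
```

step_arm --pt "0.47 0 0 2 0 0 0" --pt "0.47 0 0 5 0 0 0" --pt "0.47 0 0 9 0 0 0" --pt "0.8 0 -4 11 0 0 -0.12" --pt "0.9 1 -8 11 0 0 -0.24"

```text
time: 13.37
tool_pos: [0.567, -0.143, 0.1485]
tool_rot: [-3.141, -0.007, -0.422]
contact_force: [2.6, -0.7, 0.1]
opening: 0.0519
grip_force: 0.0
```

step_arm --pt "0.9 1 -4 0 0 0 -0.12" --pt "0.9 2 -8 0 0 0 -0.24" --pt "0.9 3 -12 0 0 0 -0.36" --pt "0.9 4 -16 -2 0 0 -0.48" --pt "0.9 4 -17 -4 0 0 -0.6"

```text
time: 13.78
tool_pos: [0.6069, -0.3197, 0.1045]
tool_rot: [-3.14, -0.007, -1.03]
contact_force: [0.5, 0.5, 0.0]
opening: 0.082
grip_force: 0.0
```

```bash
python3 cars.py
python3 - <<'E'
from h import *
c,a,b=blob(read_camera('top'),0,5,(290,150,370,250),40);print('red',a,at('top',*c,.027)[:2],np.round(b,1).tolist())
E
```

```text
top red attempt to get argmax of an empty sequence
top org 6 [ 0.5768 -0.4129] rectc [ 0.577  -0.4127] yaw 0.588
side red attempt to get argmax of an empty sequence
side org 264 [ 0.6101 -0.3771] rectc [ 0.6112 -0.3736] yaw -1.176
red 113 [ 0.56198031 -0.06778762] [[333.8, 210.9], [337.4, 196.4], [344.9, 198.2], [341.3, 212.8]]
```

step_arm --pt "0.9 0.5 -4 0 0 0 -0.1" --pt "0.9 0.5 -4.8 -1 0 0 -0.2" --pt "0.9 0.5 -4.8 -2 0 0 -0.2" --pt "0.9 0.5 -4.8 -2 0 0 -0.2" --pt "0.9 0.5 -4.8 -2 0 0 -0.2"

```text
time: 14.45
tool_pos: [0.6106, -0.3595, 0.0834]
tool_rot: [3.141, 0.002, -1.216]
contact_force: [0.8, 0.2, 0.6]
opening: 0.0826
grip_force: 0.0
```

step_arm --pt "0.9 0.15 -1.1 0 0 0 0" --pt "0.9 0.15 -1.1 -2 0 0 0" --pt "0.9 0.15 -1.1 -4.5 0 0 0" --pt "0.9 0.15 -1.1 -5.8 0 0 0" --pt "0.9 0.15 -1.1 -5.8 0 0 0"

```text
time: 14.87
tool_pos: [0.6107, -0.37, 0.0223]
tool_rot: [3.138, 0.006, -1.218]
contact_force: [-0.4, 1.4, -0.3]
opening: 0.0822
grip_force: 0.0
```

step_arm --pt "0 0 0 0 0 0 0" --pt "0 0 0 0 0 0 0" --pt "0 0 0 0 0 0 0" --pt "0 0 0 0 0 0 0" --pt "0 0 0 0 0 0 0"

```text
time: 15.28
tool_pos: [0.6125, -0.3729, 0.0266]
tool_rot: [-3.141, -0.001, -1.221]
contact_force: [0.0, -0.2, -0.1]
opening: 0.054
grip_force: 0.0
```

step_arm --pt "0 0 0 0 0 0 0" --pt "0 0 0 0 0 0 0" --pt "0 0 0 0 0 0 0" --pt "0 0 0 0 0 0 0"

```text
time: 15.62
tool_pos: [0.6121, -0.3727, 0.0256]
tool_rot: [3.142, -0.0, -1.221]
contact_force: [0.1, -0.6, 1.0]
opening: 0.0319
grip_force: 20.0
```

step_arm --pt "0 0 0 3 0 0 0" --pt "0 0 0 6 0 0 0" --pt "0 0 0 9 0 0 0.1" --pt "0 0 3 9 0 0 0.2" --pt "0 0 7 9 0 0 0.3"

```text
time: 16.03
tool_pos: [0.6127, -0.3058, 0.118]
tool_rot: [-3.14, -0.006, -0.921]
contact_force: [0.8, 0.6, -0.9]
opening: 0.0317
grip_force: 20.0
```

step_arm --pt "0 -1 4 0 0 0 0.1" --pt "0 -2 8 0 0 0 0.2" --pt "0 -3 12 0 0 0 0.3" --pt "0 -4 15 0 0 0 0.4" --pt "0 -4 18 0 0 0 0.5"

```text
time: 16.45
tool_pos: [0.5701, -0.1206, 0.1155]
tool_rot: [3.141, 0.002, -0.416]
contact_force: [1.7, 0.5, -0.7]
opening: 0.032
grip_force: 20.0
```

step_arm --pt "0 -0.4 4 0 0 0 0.1" --pt "0 -0.4 8 0 0 0 0.2" --pt "0 -0.4 11 0 0 0 0.238" --pt "0 -0.4 12.2 0 0 0 0.238" --pt "0 -0.4 12.2 0 0 0 0.238"

```text
time: 16.87
tool_pos: [0.5679, 0.002, 0.1156]
tool_rot: [-3.141, 0.0, -0.18]
contact_force: [0.5, -0.1, -0.3]
opening: 0.0315
grip_force: 20.0
```

step_arm --pt "0 0 0 -2 0 0 0" --pt "0 0 0 -4 0 0 0" --pt "0 0 0 -5 0 0 0" --pt "0 0 0 -5 0 0 0" --pt "0 0 0 -5 0 0 0"

```text
time: 17.28
tool_pos: [0.5681, -0.0017, 0.0653]
tool_rot: [3.141, 0.001, -0.185]
contact_force: [0.5, 0.2, -0.1]
opening: 0.0318
grip_force: 20.0
```

step_arm --pt "0 0 0 -1.5 0 0 0" --pt "0 0 0 -3 0 0 0" --pt "0 0 0 -3.2 0 0 0" --pt "0 0 0 -3.2 0 0 0"

```text
time: 17.62
tool_pos: [0.5681, -0.0011, 0.0337]
tool_rot: [3.141, 0.0, -0.184]
contact_force: [0.8, -0.1, -0.1]
opening: 0.0318
grip_force: 20.0
```

step_arm --pt "0.47 0 0 0 0 0 0" --pt "0.47 0 0 0 0 0 0" --pt "0.47 0 0 0 0 0 0" --pt "0.47 0 0 0 0 0 0"

```text
time: 17.95
tool_pos: [0.5686, -0.0007, 0.0343]
tool_rot: [3.142, -0.001, -0.183]
contact_force: [0.5, -0.2, 0.6]
opening: 0.043
grip_force: 0.0
```

step_arm --pt "0.47 0 0 3 0 0 0" --pt "0.47 0 0 6 0 0 0" --pt "0.47 0 0 10 0 0 0" --pt "0.6 -4 0 12 0 0 0" --pt "0.6 -8 0 12 0 0 0"

```text
time: 18.37
tool_pos: [0.4926, -0.0012, 0.158]
tool_rot: [-3.141, -0.011, -0.183]
contact_force: [0.3, 0.4, -0.3]
opening: 0.0522
grip_force: 0.0
```

step_arm --pt "0.6 -4 0 0 0 0 0" --pt "0.6 -8 0 0 0 0 0" --pt "0.6 -8 0 0 0 0 0" --pt "0.6 -8 0 0 0 0 0"

```text
time: 18.7
tool_pos: [0.4074, -0.0004, 0.1539]
tool_rot: [3.142, 0.0, -0.184]
contact_force: [1.2, -0.4, -1.7]
opening: 0.0551
grip_force: 0.0
```

Run:
```python
from h import *
x,y,a=.597,-.039,-.183
it=[(box(x,y,a,rect(-.079,.079,-.084,.084),.033),(255,0,255)),(box(x,y,a,rect(-.189,-.079,-.009,.009),.049),(0,255,255)),(box(x,y,a,rect(-.111,-.109,-.02,.02),.049),(0,0,255)),
 (box(.5549,-.0268,-.142,rect(-.155,.155,-.09,.09),.003),(0,255,0))]
overlay(it,[('top',285,150,90,120,4),('side',255,185,130,120,3.35) if 0 else ('side',250,185,100,120,4)],'o4.png')
print(observe()['tool_pos'],observe()['tool_rot'],observe()['qpos'])
```

```text
[ 0.41057348 -0.00090822  0.15428199] [ 3.14151329e+00 -3.00714048e-03 -1.83312877e-01] [-1.89338330e-01  2.44430844e-01  1.95378761e+00 -7.58213602e-05
  9.40366640e-01  1.56481560e+00]
```

View pics/o4.png

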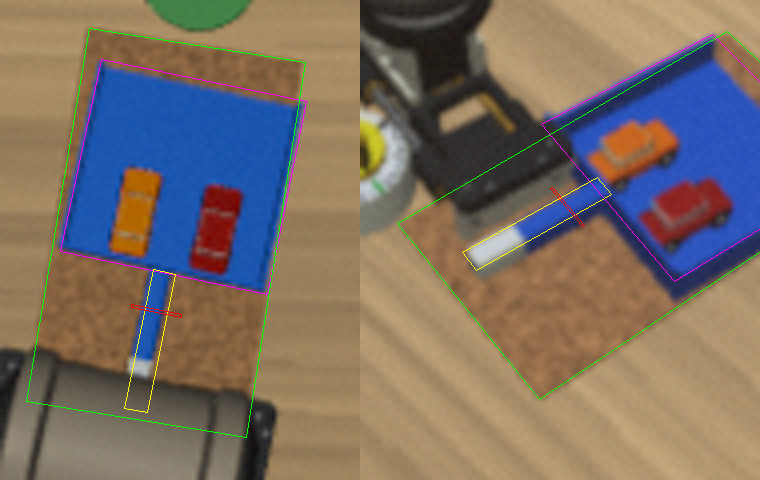

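Both cars sit in the scoop: orange at crop (135,212), red at (215,228). The model outline fits, with the handle about 2 mm further left. Grasping the handle now.

step_arm --pt "0.6 3 -1 -1 0 0 0" --pt "0.6 6 -1.5 -2 0 0 0" --pt "0.6 7.3 -1.5 -4 0 0 0" --pt "0.6 7.3 -1.5 -6 0 0 0" --pt "0.6 7.3 -1.5 -7 0 0 0"

```text
time: 19.22
tool_pos: [0.4838, -0.0158, 0.0811]
tool_rot: [3.142, 0.001, -0.183]
contact_force: [-0.6, 0.2, -0.5]
opening: 0.0552
grip_force: 0.0
```

step_arm --pt "0.6 0 0 -2 0 0 0" --pt "0.6 0 0 -4 0 0 0" --pt "0.6 0 0 -4.5 0 0 0" --pt "0.6 0 0 -4.5 0 0 0" --pt "0.6 0 0 -4.5 0 0 0"

```text
time: 19.63
tool_pos: [0.4832, -0.0158, 0.0386]
tool_rot: [3.142, -0.0, -0.183]
contact_force: [0.4, -0.2, -0.2]
opening: 0.0552
grip_force: 0.0
```

step_arm --pt "0 0 0 0 0 0 0" --pt "0 0 0 0 0 0 0" --pt "0 0 0 0 0 0 0" --pt "0 0 0 0 0 0 0" --pt "0 0 0 0 0 0 0" --grip_force 55

```text
time: 20.05
tool_pos: [0.4824, -0.0157, 0.0389]
tool_rot: [3.142, -0.001, -0.183]
contact_force: [0.1, 0.2, 0.2]
opening: 0.0259
grip_force: 0.0
```

step_arm --pt "0 0 0 0 0 0 0" --pt "0 0 0 0 0 0 0" --pt "0 0 0 0 0 0 0"

```text
time: 20.3
tool_pos: [0.4823, -0.0156, 0.0387]
tool_rot: [3.142, -0.0, -0.183]
contact_force: [-0.3, 0.7, 2.4]
opening: 0.0181
grip_force: 55.0
```

step_arm --pt "0 0 0 0.3 0 0 0" --pt "0 0 0 0.8 0 0 0" --pt "0 0 0 1.5 0 0 0" --pt "0 0 0 2.3 0 0 0" --pt "0 0 0 3 0 0 0"

```text
time: 20.72
tool_pos: [0.4821, -0.0157, 0.0692]
tool_rot: [3.141, 0.0, -0.183]
contact_force: [-0.4, -0.1, -4.2]
opening: 0.0177
grip_force: 55.0
```

step_arm --pt "0 0 0 0.8 0 0 0" --pt "0 0 0 1.8 0 0 0" --pt "0 0 0 3 0 0 0" --pt "0 0 0 4.2 0 0 0" --pt "0 0 0 5 0 0 0"

```text
time: 21.13
tool_pos: [0.4825, -0.0157, 0.1201]
tool_rot: [3.142, -0.002, -0.183]
contact_force: [0.1, -1.0, -4.1]
opening: 0.0178
grip_force: 55.0
```

Run:
```python
from h import *
o=observe();print({k:np.round(o[k],3) for k in('tool_pos','tool_rot','contact_force','torque','opening')})
p=o['tool_pos'];Rz=R2(-.183)
def sc(L): return [tuple(np.array([p[0],p[1],0])+np.array([*(Rz@np.array(q[:2])),p[2]+q[2]])) for q in L]
# scoop pts relative to grip at x=-.115,z=.035
it=[(sc([(.194,-.08,-.031),(.194,.08,-.031)]),(0,255,0)),(sc([(.036,.084,.003),(.036,-.084,.003)]),(255,0,255)),(sc([(.194,.084,-.005),(.036,.084,-.005)]),(0,255,255))]
overlay(it,[('side',250,130,200,150,4)],'o5.png')
```

```text
{'tool_pos': array([ 0.483, -0.016,  0.12 ]), 'tool_rot': array([ 3.142e+00, -2.000e-03, -1.830e-01]), 'contact_force': array([ 0.107, -1.006, -4.114]), 'torque': array([0.02 , 0.415, 0.017]), 'opening': np.float64(0.018)}
```

View pics/o5.png

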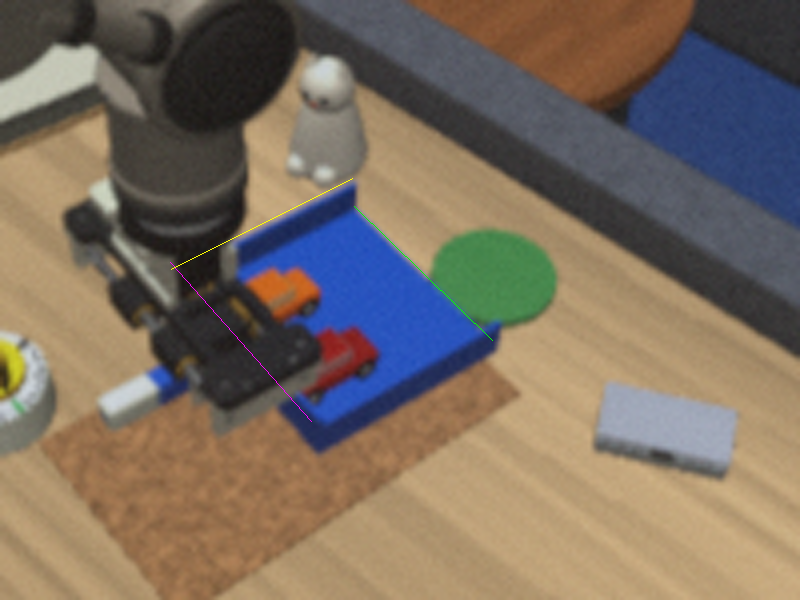

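step_arm --pt "0 0 0 0.7 0 0 0" --pt "0 0 0 2 0 0 0" --pt "0 0 0 3.5 0 0 0.01" --pt "0 0 0.2 5 0 0 0.03" --pt "0 0.2 0.6 6.2 0 0 0.06"

```text
time: 21.6
tool_pos: [0.4838, -0.0098, 0.1812]
tool_rot: [3.141, 0.001, -0.123]
contact_force: [0.3, -1.2, -4.3]
opening: 0.0178
grip_force: 55.0
```

step_arm --pt "0 0.3 0.6 1 0 0 0.05" --pt "0 0.6 1.2 2 0 0 0.1" --pt "0 0.9 1.8 3 0 0 0.16" --pt "0 1.2 2.5 4 0 0 0.22" --pt "0 1.5 3.2 5 0 0 0.28"

```text
time: 22.02
tool_pos: [0.4988, 0.0226, 0.2306]
tool_rot: [-3.141, 0.001, 0.16]
contact_force: [0.2, 0.1, -4.5]
opening: 0.018
grip_force: 55.0
```

step_arm --pt "0 0.3 0.7 1 0 0 0.06" --pt "0 0.6 1.4 2 0 0 0.12" --pt "0 0.9 2.1 3 0 0 0.18" --pt "0 1.2 2.8 3.7 0 0 0.24" --pt "0 1.6 3.5 4.2 0 0 0.3"

```text
time: 22.43
tool_pos: [0.515, 0.0577, 0.2729]
tool_rot: [3.142, 0.0, 0.46]
contact_force: [-0.4, 0.3, -3.6]
opening: 0.0178
grip_force: 55.0
```

step_arm --pt "0 0.3 0.7 0.5 0 0 0.06" --pt "0 0.7 1.4 1 0 0 0.12" --pt "0 1 2.1 1.5 0 0 0.18" --pt "0 1.4 2.8 2 0 0 0.24" --pt "0 1.8 3.5 2.3 0 0 0.3"

```text
time: 22.85
tool_pos: [0.5331, 0.0926, 0.2955]
tool_rot: [-3.141, 0.001, 0.76]
contact_force: [0.4, -0.1, -4.5]
opening: 0.0177
grip_force: 55.0
```

step_arm --pt "0 0.4 0.7 0.2 0 0 0.06" --pt "0 0.8 1.4 0.3 0 0 0.12" --pt "0 1.2 2.1 0.3 0 0 0.18" --pt "0 1.5 2.8 0.3 0 0 0.24" --pt "0 1.8 3.5 0.3 0 0 0.3"

```text
time: 23.27
tool_pos: [0.551, 0.1275, 0.2978]
tool_rot: [-3.141, 0.001, 1.06]
contact_force: [0.5, -0.1, -4.8]
opening: 0.0175
grip_force: 55.0
```

Run:
```python
from h import *
o=observe();print({k:np.round(o[k],3) for k in('qpos','tool_pos','tool_rot','contact_force','torque','opening')})
```

```text
{'qpos': array([ 0.092,  0.386,  1.314, -0.   ,  1.444,  0.603]), 'tool_pos': array([0.551, 0.128, 0.298]), 'tool_rot': array([-3.141e+00,  1.000e-03,  1.060e+00]), 'contact_force': array([ 0.516, -0.094, -4.817]), 'torque': array([-0.379,  0.259, -0.009]), 'opening': np.float64(0.017)}
```

step_arm --pt "0 0.4 0.8 0 0 0 0.06" --pt "0 0.8 1.6 0 0 0 0.12" --pt "0 1.2 2.3 0 0 0 0.18" --pt "0 1.5 3 0 0 0 0.24" --pt "0 1.7 3.4 0 0 0 0.28"

```text
time: 23.68
tool_pos: [0.5681, 0.1619, 0.2977]
tool_rot: [-3.14, 0.001, 1.34]
contact_force: [-1.2, -0.1, -4.2]
opening: 0.018
grip_force: 55.0
```

step_arm --pt "0 0.05 0.1 0 0 0 0.012" --pt "0 0.05 0.1 0 0 0 0.012" --pt "0 0.05 0.1 0 0 0 0.012"

```text
time: 23.93
tool_pos: [0.5685, 0.162, 0.2981]
tool_rot: [-3.141, 0.001, 1.348]
contact_force: [-0.6, -0.5, -3.7]
opening: 0.0177
grip_force: 55.0
```

Run:
```python
from h import *
o=observe();p=o['tool_pos'];print(p,o['tool_rot'],o['contact_force'])
a=o['tool_rot'][2];Rz=R2(a)
def sc(L,R=Rz,p=p,z=0): return [tuple(np.array([p[0],p[1],0])+np.array([*(R@np.array(q[:2])),p[2]+q[2]])) for q in L]
it=[(sc([(.194,-.08,-.031),(.194,.08,-.031)]),(0,255,0)),(sc([(.036,.084,.003),(.036,-.084,.003)]),(255,0,255))]
H=np.array([.6077,.3393,0]);U=R2(1.353);t=.67
def b(L): # bin frame: hinge origin, x in,z up
    return [(*(H[:2]+U@np.array([x*np.cos(t)-z*np.sin(t),y])),.008+x*np.sin(t)+z*np.cos(t)) for x,y,z in L]
it+=[(b([(0,-.119,.15),(0,.119,.15)]),(0,0,255)),(b([(0,-.119,0),(0,.119,0)]),(0,165,255)),(b([(.16,-.119,.11),(.16,.119,.11)]),(255,0,0))]
overlay(it,[('top',120,90,130,150,3),('side',180,60,130,150,3)],'o6.png')
```

```text
[0.5684853  0.16204874 0.29811054] [-3.14104740e+00  6.33460069e-04  1.34760142e+00] [-0.56132487 -0.46431405 -3.73281864]
```

View pics/o6.png

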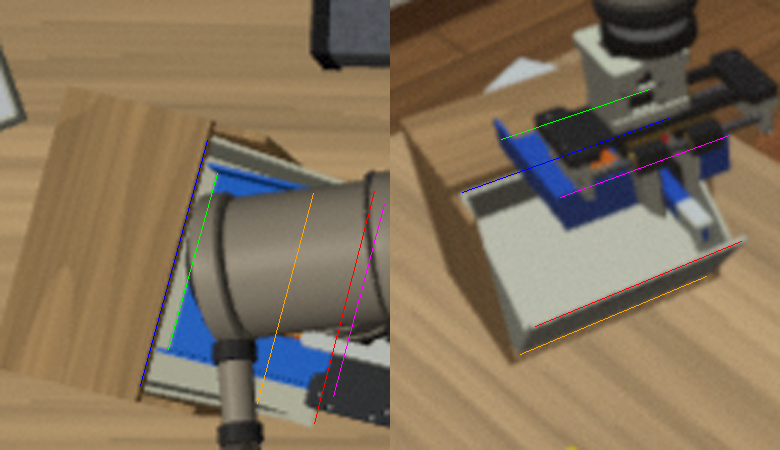

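step_arm --pt "0 0 0 -0.7 0 0 0" --pt "0 0 0 -1.5 0 0 0" --pt "0 0 0 -2.3 0 0 0" --pt "0 0 0 -3 -0.02 0.004 0" --pt "0 0 0 -3.6 -0.05 0.011 0"

```text
time: 24.45
tool_pos: [0.5683, 0.1616, 0.2611]
tool_rot: [-3.141, 0.054, 1.348]
contact_force: [0.5, -0.0, -4.2]
opening: 0.0175
grip_force: 55.0
```

step_arm --pt "0 0 0 -0.2 -0.05 0.011 0" --pt "0 0 0 -0.2 -0.1 0.023 0" --pt "0 0 0 -0.2 -0.16 0.036 0" --pt "0 0 0 -0.2 -0.22 0.05 0" --pt "0 0 0 -0.2 -0.27 0.061 0"

```text
time: 24.87
tool_pos: [0.5687, 0.1628, 0.2596]
tool_rot: [3.142, 0.332, 1.349]
contact_force: [0.4, 0.7, -5.2]
opening: 0.018
grip_force: 55.0
```

Run:
```python
from h import *
o=observe();print({k:np.round(o[k],3) for k in('qpos','tool_pos','tool_rot','contact_force','torque','opening')})
```

```text
{'qpos': array([ 0.293,  0.568,  1.165, -0.287,  1.577,  0.537]), 'tool_pos': array([0.569, 0.163, 0.26 ]), 'tool_rot': array([3.142, 0.332, 1.349]), 'contact_force': array([ 0.426,  0.715, -5.223]), 'torque': array([ 0.107,  0.041, -0.055]), 'opening': np.float64(0.018)}
```

step_arm --pt "0 0 0 0 -0.06 0.014 0" --pt "0 0 0 0 -0.12 0.027 0" --pt "0 0 0 0 -0.18 0.041 0" --pt "0 0 0 0 -0.24 0.054 0" --pt "0 0 0 0 -0.26 0.059 0"

```text
time: 25.28
tool_pos: [0.5685, 0.1636, 0.2585]
tool_rot: [-3.139, 0.598, 1.352]
contact_force: [-0.2, 0.2, -4.2]
opening: 0.0176
grip_force: 55.0
```

step_arm --pt "0 0 0 0 0 0 0" --pt "0 0 0 0 0 0 0" --pt "0 0 0 0 0 0 0" --pt "0 0 0 0 0 0 0" --pt "0 0 0 0 0 0 0"

```text
time: 25.7
tool_pos: [0.5688, 0.1619, 0.2611]
tool_rot: [3.14, 0.593, 1.347]
contact_force: [-0.0, 1.0, -3.0]
opening: 0.0173
grip_force: 55.0
```

step_arm --pt "0 0 0 0 0 0 0" --pt "0 0 0 0 0 0 0" --pt "0 0 0 0 0 0 0" --pt "0 0 0 0 0 0 0" --pt "0 0 0 0 0 0 0"

```text
time: 26.12
tool_pos: [0.5687, 0.1623, 0.2604]
tool_rot: [-3.142, 0.595, 1.349]
contact_force: [0.1, 0.0, -3.3]
opening: 0.0178
grip_force: 55.0
```

Run:
```python
from h import *
o=observe();print({k:np.round(o[k],3) for k in('qpos','tool_pos','tool_rot','contact_force','torque','opening')})
overlay([],[('top',120,90,130,150,3),('side',180,60,130,150,3)],'o7.png')
```

```text
{'qpos': array([ 0.382,  0.677,  1.062, -0.487,  1.747,  0.602]), 'tool_pos': array([0.569, 0.162, 0.26 ]), 'tool_rot': array([-3.142,  0.595,  1.349]), 'contact_force': array([ 0.095,  0.009, -3.317]), 'torque': array([ 0.396, -0.061,  0.022]), 'opening': np.float64(0.018)}
```

View pics/o7.png

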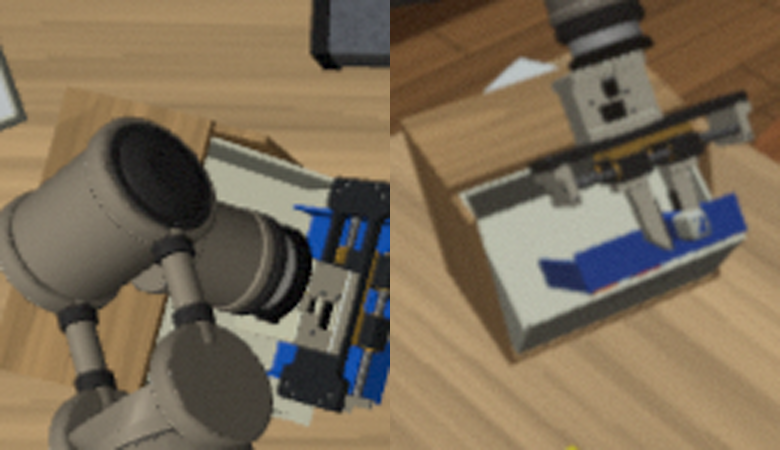

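Wrist force dropped by about 1 N and red shows under the lip in the bin, so the cars are out. Lifting while still tilted, then checking by colour.

step_arm --pt "0 0 0 1 0 0 0" --pt "0 0 0 3 0 0 0" --pt "0 0 0 5 0 0 0" --pt "0 0 0 7 0 0 0" --pt "0 0 0 8 0 0 0"

```text
time: 26.63
tool_pos: [0.569, 0.1624, 0.3439]
tool_rot: [3.137, 0.593, 1.346]
contact_force: [0.4, 0.8, -3.1]
opening: 0.0177
grip_force: 55.0
```

step_arm --pt "0 0 -1 0 0.1 -0.022 0" --pt "0 0 -3 0 0.2 -0.045 0" --pt "0 -1 -5 0 0.3 -0.068 0" --pt "0 -2 -8 0 0.4 -0.09 0" --pt "0 -3 -11 0 0.5 -0.113 0"

```text
time: 27.05
tool_pos: [0.538, 0.0519, 0.3411]
tool_rot: [3.139, 0.078, 1.35]
contact_force: [0.8, -1.5, -3.3]
opening: 0.0178
grip_force: 55.0
```

step_arm --pt "0 0 -1 -1 0.08 -0.018 0" --pt "0 0 -1 -1 0.08 -0.018 0" --pt "0 0 -1 -1 0.08 -0.018 0"

```text
time: 27.3
tool_pos: [0.538, 0.0404, 0.3307]
tool_rot: [-3.141, 0.001, 1.345]
contact_force: [1.1, -0.2, -3.6]
opening: 0.0178
grip_force: 55.0
```

```bash
cat > bincheck.py <<'E'
from h import *
o=observe();print({k:np.round(o[k],4) for k in('tool_pos','tool_rot','contact_force')})
for n,bx in(('top',(130,110,260,240)),('side',(190,80,310,190))):
    im=read_camera(n)
    for nm,lo,hi in(('red',0,5),('org',8,16)):
        try:
            c,a,b=blob(im,lo,hi,bx,60);print(n,nm,c.round(1),a)
        except Exception as e: print(n,nm,'none')
E
python3 bincheck.py
```

```text
{'tool_pos': array([0.538 , 0.0404, 0.3307]), 'tool_rot': array([-3.1410e+00,  1.4000e-03,  1.3452e+00]), 'contact_force': array([ 1.1131, -0.2308, -3.6322])}
top red [219.2 177.6] 62
top org [212.8 193. ] 86
side red none
side org [251.7 155. ] 7
```

step_arm --pt "0 -1 -1 -1 0 0 -0.1" --pt "0 -2 -2 -2 0 0 -0.2" --pt "0 -3 -3 -3 0 0 -0.3" --pt "0 -4 -4 -4 0 0 -0.4" --pt "0 -5 -5 -5 0 0 -0.5"

```text
time: 27.82
tool_pos: [0.4886, -0.0064, 0.2799]
tool_rot: [3.141, 0.001, 0.848]
contact_force: [-0.4, -0.2, -3.6]
opening: 0.0177
grip_force: 55.0
```

step_arm --pt "0 0 0 -1 0 0 -0.1" --pt "0 0 0 -2 0 0 -0.2" --pt "0 0 0 -3 0 0 -0.3" --pt "0 0 0 -4 0 0 -0.4" --pt "0 0 0 -5 0 0 -0.5"

```text
time: 28.23
tool_pos: [0.4891, -0.006, 0.2299]
tool_rot: [3.141, 0.001, 0.348]
contact_force: [-0.2, -0.4, -4.0]
opening: 0.0177
grip_force: 55.0
```

step_arm --pt "0 0 0 -1 0 0 -0.1" --pt "0 0 0 -2 0 0 -0.2" --pt "0 0 0 -3 0 0 -0.3" --pt "0 0 0 -4 0 0 -0.4" --pt "0 0 0 -5 0 0 -0.5"

```text
time: 28.65
tool_pos: [0.4892, -0.0058, 0.1799]
tool_rot: [3.141, 0.001, -0.152]
contact_force: [0.5, 0.5, -3.6]
opening: 0.0175
grip_force: 55.0
```

step_arm --pt "0 0 0 -1 0 0 -0.028" --pt "0 0 0 -2 0 0 -0.028" --pt "0 0 0 -3 0 0 -0.028" --pt "0 0 0 -3 0 0 -0.028" --pt "0 0 0 -3 0 0 -0.028"

```text
time: 29.07
tool_pos: [0.4888, -0.0063, 0.1501]
tool_rot: [3.141, 0.002, -0.176]
contact_force: [-0.1, -0.1, -2.0]
opening: 0.0175
grip_force: 55.0
```

step_arm --pt "0 -0.65 -0.9 -2 0 0 -0.007" --pt "0 -0.65 -0.9 -4.5 0 0 -0.007" --pt "0 -0.65 -0.9 -7 0 0 -0.007" --pt "0 -0.65 -0.9 -9 0 0 -0.007" --pt "0 -0.65 -0.9 -9 0 0 -0.007"

```text
time: 29.48
tool_pos: [0.4806, -0.0157, 0.0579]
tool_rot: [3.141, 0.006, -0.185]
contact_force: [-2.3, 0.0, -3.8]
opening: 0.0177
grip_force: 55.0
```

step_arm --pt "0 0 0 -0.6 0 0 0" --pt "0 0 0 -1.2 0 0 0" --pt "0 0 0 -1.8 0 0 0" --pt "0 0 0 -2 0 0 0" --pt "0 0 0 -2 0 0 0"

```text
time: 29.9
tool_pos: [0.4824, -0.0166, 0.0405]
tool_rot: [3.141, -0.0, -0.186]
contact_force: [-0.7, 0.3, -2.8]
opening: 0.0174
grip_force: 55.0
```

step_arm --pt "0 0 0.08 -0.15 0 0 0" --pt "0 0 0.08 -0.2 0 0 0" --pt "0 0 0.08 -0.2 0 0 0" --pt "0 0 0.08 -0.2 0 0 0"

```text
time: 30.23
tool_pos: [0.4827, -0.016, 0.0389]
tool_rot: [3.142, -0.001, -0.186]
contact_force: [-0.4, 0.1, -1.7]
opening: 0.0175
grip_force: 55.0
```

Contact is starting, so I release slowly and retreat upward.

step_arm --pt "0 0 0 -0.05 0 0 0" --pt "0.6 0 0 -0.05 0 0 0" --pt "0.6 0 0 -0.05 0 0 0" --pt "0.6 0 0 -0.05 0 0 0" --pt "0.6 0 0 -0.05 0 0 0"

```text
time: 30.65
tool_pos: [0.4822, -0.0159, 0.038]
tool_rot: [3.141, -0.0, -0.186]
contact_force: [-0.3, -1.0, 0.1]
opening: 0.0398
grip_force: 0.0
```

step_arm --pt "0.6 0 0 0 0 0 0" --pt "0.6 0 0 2 0 0 0" --pt "0.6 0 0 5 0 0 0" --pt "0.6 0 0 9 0 0 0" --pt "0.6 0 0 13 0 0 0"

```text
time: 31.07
tool_pos: [0.4813, -0.0157, 0.1688]
tool_rot: [3.141, 0.002, -0.186]
contact_force: [1.3, 0.3, -1.2]
opening: 0.0552
grip_force: 0.0
```

step_arm --pt "0 1 2 0 0 0 0.1" --pt "0 2 4 0 0 0 0.2" --pt "0 3 6 0 0 0 0.3" --pt "0 4 8 0 0 0 0.4" --pt "0 5 10 0 0 0 0.5"

```text
time: 31.48
tool_pos: [0.5325, 0.0851, 0.168]
tool_rot: [3.141, -0.0, 0.319]
contact_force: [0.6, 0.7, 0.1]
opening: 0.0265
grip_force: 0.0
```

step_arm --pt "0 1 2 0 0 0 0.1" --pt "0 2 4 0 0 0 0.2" --pt "0 3 6 0 0 0 0.3" --pt "0 3.7 8 0 0 0 0.4" --pt "0 4.4 10 0 0 0 0.5"

```text
time: 31.9
tool_pos: [0.5764, 0.1852, 0.1676]
tool_rot: [-3.141, 0.0, 0.819]
contact_force: [-0.3, -0.1, 0.0]
opening: 0.0003
grip_force: 0.0
```

step_arm --pt "0 0 0 0 0 0 0.12" --pt "0 0 0 0 0 0 0.24" --pt "0 0 0 0 0 0 0.36" --pt "0 0 0 0 0 0 0.48" --pt "0 0 0 0 0 0 0.54"

```text
time: 32.32
tool_pos: [0.576, 0.1842, 0.1676]
tool_rot: [-3.141, 0.0, 1.36]
contact_force: [0.4, 0.1, 0.7]
opening: 0.0006
grip_force: 0.0
```

```bash
python3 bincheck.py
python3 - <<'E'
from h import *
o=observe();H=np.array([.6077,.3393]);u=np.array([np.cos(1.353),np.sin(1.353)]);d=o['tool_pos'][:2]-H
print('rel u',d@u,'lat',d@[-u[1],u[0]],'q',o['qpos'].round(3))
im=read_camera('top');c,a,b=blob(im,105,130,(290,150,370,260));print('scoop',c,a)
E
```

```text
{'tool_pos': array([0.576 , 0.1842, 0.1676]), 'tool_rot': array([-3.1411e+00,  3.0000e-04,  1.3603e+00]), 'contact_force': array([0.4016, 0.1276, 0.6781])}
top red none
top org [169. 211.] 1
side red none
side org [306.3 106. ] 73
rel u -0.15832555641073984 lat -0.002587832765575456 q [ 0.183  0.554  1.405 -0.     1.184  0.399]
scoop [329.69215531 195.6703645 ] 2524
```

step_arm --pt "0 0 0 -2 0 0 0" --pt "0 0 0 -4.2 0 0 0" --pt "0 0.2 1 -4.2 0 0 0" --pt "0 0.5 2 -4.2 0 0 0" --pt "0 0.7 3 -4.2 0 0 0"

```text
time: 32.88
tool_pos: [0.5842, 0.2155, 0.127]
tool_rot: [3.14, -0.001, 1.353]
contact_force: [0.1, -0.2, 0.5]
opening: 0.0004
grip_force: 0.0
```

step_arm --pt "0 0.2 0.8 0 0 0 0" --pt "0 0.4 1.6 0 0 0 0" --pt "0 0.55 2.4 0 0 0 0" --pt "0 0.7 3.2 0 0 0 0" --pt "0 0.9 4 0 0 0 0"

```text
time: 33.3
tool_pos: [0.5923, 0.2547, 0.1263]
tool_rot: [3.141, 0.0, 1.354]
contact_force: [-0.4, -2.0, 0.8]
opening: 0.0003
grip_force: 0.9
```

step_arm --pt "0 0.2 0.8 0 0 0 0" --pt "0 0.4 1.6 0 0 0 0" --pt "0 0.55 2.4 0 0 0 0" --pt "0 0.7 3.2 0 0 0 0" --pt "0 0.9 4 0 0 0 0"

```text
time: 33.72
tool_pos: [0.6012, 0.2951, 0.1259]
tool_rot: [-3.141, -0.0, 1.354]
contact_force: [0.3, -0.6, 0.0]
opening: 0.0004
grip_force: 0.2
```

Run:
```python
from h import *
o=observe();H=np.array([.6077,.3393]);u=np.array([np.cos(1.353),np.sin(1.353)]);d=o['tool_pos'][:2]-H
print('rel u',d@u,'lat',d@[-u[1],u[0]],o['contact_force'])
```

```text
rel u -0.044577978784042994 lat -0.0032408773457247653 [ 0.28448513 -0.55772437  0.02485073]
```

Pushing along; about 3.5 cm remain. Now smaller steps.

step_arm --pt "0 0.1 0.5 0 0 0 0" --pt "0 0.22 1 0 0 0 0" --pt "0 0.35 1.5 0 0 0 0" --pt "0 0.45 2 0 0 0 0" --pt "0 0.55 2.5 0 0 0 0"

```text
time: 34.13
tool_pos: [0.6068, 0.3195, 0.1259]
tool_rot: [3.142, -0.0, 1.354]
contact_force: [-0.3, -0.2, -0.1]
opening: 0.0007
grip_force: 0.0
```

step_arm --pt "0 0.04 0.2 0 0 0 0" --pt "0 0.1 0.4 0 0 0 0" --pt "0 0.13 0.6 0 0 0 0" --pt "0 0.18 0.8 0 0 0 0" --pt "0 0.22 1 0 0 0 0"

```text
time: 34.55
tool_pos: [0.609, 0.3292, 0.126]
tool_rot: [3.141, 0.0, 1.354]
contact_force: [0.8, 0.1, -0.2]
opening: 0.0004
grip_force: 0.0
```

step_arm --pt "0 0.02 0.1 0 0 0 0" --pt "0 0.04 0.2 0 0 0 0" --pt "0 0.06 0.3 0 0 0 0" --pt "0 0.09 0.4 0 0 0 0" --pt "0 0.09 0.4 0 0 0 0"

```text
time: 34.97
tool_pos: [0.6091, 0.3301, 0.126]
tool_rot: [-3.14, 0.006, 1.353]
contact_force: [-5.3, -12.5, 4.2]
opening: 0.0002
grip_force: 6.5
```

Run:
```python
from h import *
o=observe();H=np.array([.6077,.3393]);u=np.array([np.cos(1.353),np.sin(1.353)]);d=o['tool_pos'][:2]-H
print('rel u',d@u,o['contact_force'])
U=R2(1.353);t=0
def b(L): return [(*(H+U@np.array([x*np.cos(t)-z*np.sin(t),y])),.008+x*np.sin(t)+z*np.cos(t)) for x,y,z in L]
overlay([(b([(0,-.12,.15),(0,.12,.15)]),(0,0,255))],[('top',120,90,130,150,3),('side',180,60,130,150,3)],'o8.png')
```

```text
rel u -0.008713224462139521 [ -5.27748454 -12.47890865   4.21913236]
```

View pics/o8.png

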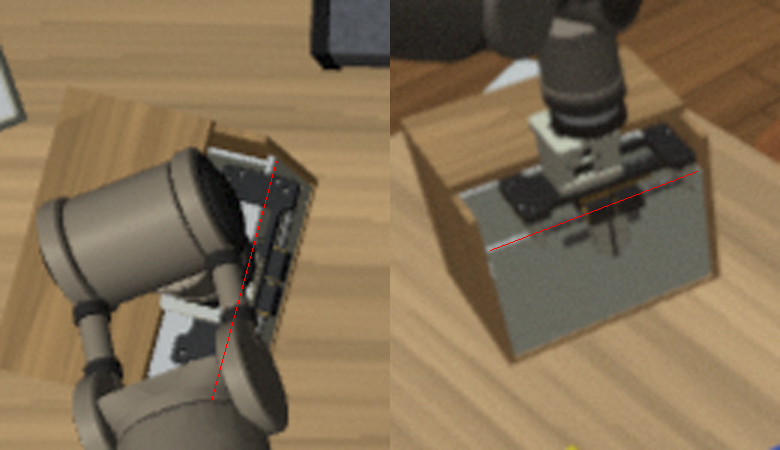

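The bin looks shut: its rim lies on the upright model line, with 13 N at the stop. One small extra push, then retreat.

step_arm --pt "0 0.02 0.1 0 0 0 0" --pt "0 0.02 0.1 0 0 0 0" --pt "0 0.02 0.1 0 0 0 0"

```text
time: 35.32
tool_pos: [0.609, 0.3301, 0.126]
tool_rot: [-3.139, 0.008, 1.353]
contact_force: [-6.4, -14.9, 5.0]
opening: 0.0003
grip_force: 8.4
```

step_arm --pt "0 -0.5 -2 0 0 0 0" --pt "0 -1 -5 0 0 0 0" --pt "0 -2 -9 2 0 0 0" --pt "0 -3 -12 5 0 0 0" --pt "0 -5 -15 8 0 0 0"

```text
time: 35.73
tool_pos: [0.5643, 0.1893, 0.1989]
tool_rot: [-3.141, 0.001, 1.353]
contact_force: [0.6, -0.6, 0.5]
opening: 0.0005
grip_force: 0.0
```

step_arm --pt "0 -4 0 2 0 0 0" --pt "0 -8 0 4 0 0 0" --pt "0 -12 0 6 0 0 0" --pt "0 -16 0 6 0 0 0" --pt "0 -16 0 6 0 0 0"

```text
time: 36.15
tool_pos: [0.3993, 0.1912, 0.2602]
tool_rot: [-3.141, -0.0, 1.355]
contact_force: [-0.6, 0.8, 0.3]
opening: 0.0008
grip_force: 0.0
```

```bash
python3 bincheck.py
python3 - <<'E'
from h import *
im=read_camera('top');s=read_camera('side')
k=cv2.resize(im[90:250,110:310,::-1],None,fx=4,fy=4,interpolation=cv2.INTER_CUBIC)[:, :800]
cv2.imwrite('pics/fin.png',np.hstack([cv2.resize(im[90:310,110:370,::-1],None,fx=1.9,fy=1.9,interpolation=2),cv2.resize(s[80:300,150:310,::-1],None,fx=1.9,fy=1.9,interpolation=2)]))
E
```

```text
{'tool_pos': array([0.3993, 0.1912, 0.2602]), 'tool_rot': array([-3.1408e+00, -4.0000e-04,  1.3550e+00]), 'contact_force': array([-0.6077,  0.7954,  0.27  ])}
top red none
top org [171. 204.] 1
side red none
side org [306.3 106.3] 73
```

View pics/fin.png

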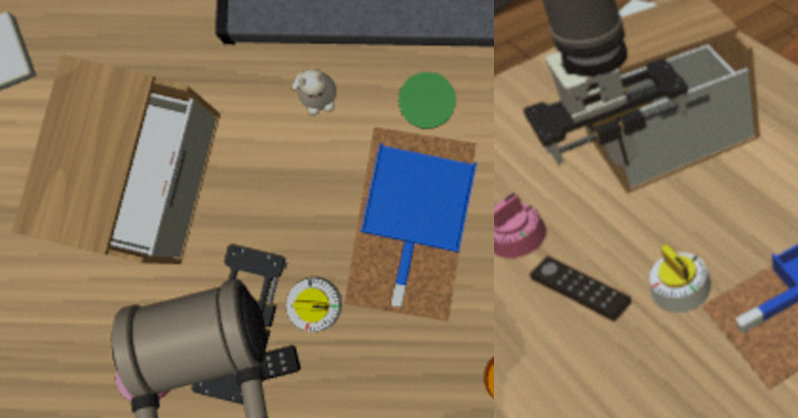

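The final picture shows the bin shut, with slivers of the cars inside at (172,158) and (165,188). The scoop is on its mat at (410,205), the timer pointer is at green (330,306), and the bystanders are in place.

```bash
python3 -c "
from cell import *
print(hand_in())"
```

```text
the job is handed in; nothing more can be done
None
```

The job is done and handed in: I wound the timer past red and set it back to green, tipped both cars (red and orange, the only two there) into the bin in one carry, put the scoop back on its mat, and pushed the bin shut. The hand-in gave no verdict, but the final picture shows all of this in place.

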